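# Clip the reel lock and hold back the tensioner of a bottle labeller

## Task

Get the bottle labeller ready for threading: squeeze the orange spring clamp open, take it off its bare-metal parking plate, clip it over the blue lock tab of the label reel (near the tab's middle, jaws well down over its edge) and let it go. Then push the sprung tensioner arm by its white roller, away from you, past its ratchet click and all the way back to its stop, and finish while still holding it there, so that your gripper and not the ratchet pawl bears the spring. Leave the other things on the bench alone.

Things in the scene. Friction and masses are not known exactly. Their poses are not given: they have to be found in the camera images.
- rack: parking stand: grey 66 x 66 x 14 mm foot with an upright bare aluminium plate, 40 mm wide along its x, 6 mm thick along its y, top edge 80 mm above the bench. Fixed to the bench at a new place and yaw each time (left or right side). Origin under the foot's middle. The clamp starts clipped on this plate, its pivot 14 mm above the top edge
- clamp: orange sprung clamp like a big clothes peg, about 0.07 kg, 24 mm wide along its y, 73 mm tall, handles up, jaws down. Origin on its pivot pin (12 mm thick, 30 mm long, along y). The frame belongs to one half: while clipped its z is up and its x lies across the plate; jaws open and handles are squeezed along x; held fully open it leans 0.16 rad
- clamp_grip (a point): point 28 mm above the clamp's pivot, between its handles: two flat paddles 24 mm wide, 2 to 41 mm above the pivot. Clipped, they lean apart: 29 mm over their outer faces near the pivot, 41 mm at the top. Squeezed there by about 12 N or more a finger they close to a firm stop, outer faces parallel and 28 mm apart, jaws fully open
- clamp_jaws (a point): point between the clamp's jaw tips, 32 mm below its pivot. Gripping faces reach from 12 to 32 mm below the pivot; each jaw is 5 mm thick. Tips 6 mm apart when clipped, 16 mm apart fully open. A clipped jaw presses with about 10 N. The pivot pin meets a plate's top edge when the pivot is 6 mm above it
- clamp_jaw (a joint): opening angle of the clamp's moving half, rad: 0 when clipped on a 6 mm plate, -0.12 when shut on nothing, 0.32 fully open; sprung towards shut
- reel_stand: label reel stand: steel base 190 (x) x 140 (y) x 14 mm fixed to the bench at a new place and yaw each time; a white and gold label roll 106 mm across, 80 mm high, with a spindle up to 102 mm, stands 35 mm from the origin in +x, the blue lock tab 70 mm from it in -x. Origin under the base's middle
- tab_top (a point): middle of the top edge of the blue lock tab, 80 mm above the bench: an upright plate 40 mm wide along its x, 6 mm thick along its y, 66 mm tall, same size as the parking plate; axes as the stand's (z up). Free space on both faces; the roll begins 52 mm from here in +x
- tension_unit: tensioner unit: steel base 150 (x) x 220 (y) x 14 mm fixed to the bench at a new place and yaw each time, with a pivoted aluminium arm, a red ratchet pawl at its -y end and two low rubber stop posts. Origin at the middle of the underside
- tension_pivot (a point): top of the tensioner arm's vertical pivot axis, 63 mm above the bench; axes as the tension unit's
- tension_arm (a joint): arm angle, rad: 0 at rest, growing as the roller is pushed back (clockwise from above, mostly along the unit's +x); pawl clicks in near 0.6, then bars return below about 0.6; firm stop at 0.95. At angle a the roller's axis lies, in the unit's axes, 115 mm from the pivot towards (-sin(0.47 - a), cos(0.47 - a)). Force at the roller: 6 N at 0, 11 N at 0.95, 1 to 2 N more at the click
- roller: white upright roller on the free end of the tensioner arm, 24 mm diameter, turns stiffly on its axis, from 46 to 104 mm above the bench; origin at the bottom of its axis. The 12 mm thick arm lies under it, 30 to 42 mm above the bench. Free space all round it above the arm; push it with closed fingers or grip it from above
- cap_bin: yellow 85 x 85 x 50 mm bin of gold caps, fixed to the bench on the side where the rack is not; bystander
- bottle_a: dark wine bottle with gold foil, upright, 87 mm diameter, 299 mm tall, origin under its foot; bystander
- bottle_b: the same kind of bottle; bystander
- tape: roll of clear tape lying flat, 90 mm diameter, 24 mm high, origin under its centre; bystander
- core: empty cardboard label core standing upright, 80 mm diameter, 60 mm high, origin under its centre; bystander
- screwdriver: screwdriver lying on the bench; bystander
- wrench: wrench lying on the bench; bystander
- stopper: cork-coloured bottle stopper standing on the bench, 36 mm wide, 34 mm high; bystander
Not all that is in view belongs to the job. Of the things shaped like the clamp, the orange one is meant.

How it is judged (in metres and radians):
On the way, in this order (a step that is already met when the one before it is completed fails the run):
1. the clamp is clipped over the blue lock tab and let go (z of clamp in the frame of tab_top between 0.002 and 0.023 m and x of clamp in the frame of tab_top between -0.014 and 0.014 m and y of clamp in the frame of tab_top between -0.008 and 0.008 m and angle between clamp's own z axis and vertical below 0.2 rad and angle between the x axis of clamp and the y axis of reel_stand, either way round below 0.25 rad and value of joint clamp_jaw between -0.06 and 0.08 rad and contact force between clamp and reel_stand above 2 N and contact force between each of the arm, the fingers and clamp below 0.1 N), for 0.2 s.
2. the tensioner arm is pushed past its ratchet click by its roller (value of joint tension_arm above 0.66 rad and contact force between the fingers and roller above 2 N), for 0.1 s.
At the end, for the whole second after the job is handed in: Untouched clamp grips the tab over 2 N: pivot under 23 mm above its edge, within 14 mm of its middle along, 8 mm across, upright within 0.2 rad, square within 0.25 rad. Tensioner arm still, beyond 0.84 rad, fingers pressing its roller over 3 N (all of step 1 and value of joint tension_arm above 0.84 rad and velocity of joint tension_arm between -0.05 and 0.05 rad/s and contact force between the fingers and roller above 3 N); the arm keeps its last pose, push and grip.
It fails at once if a bystander is pushed more than 30 mm from its place (distance of any of bottle_a, bottle_b, tape, core, screwdriver, wrench, stopper from where it was at the start of the episode above 0.03 m).
It fails at once if the clamp is dropped: it comes to lie low on the bench (height (world z) of clamp below 0.05 m).
It also fails if it takes over 70 s, if anything falls off the work surface, if the arm or the gripper's body presses on something with over 40 N, if the wrist force passes 120 N, or if a joint passes its speed limit or range.

## Robot

A 6-joint arm with a two-finger parallel gripper is mounted at the origin on the work surface. World frame = base frame: x ahead of the robot, y to its left, z up, the work surface at z = 0. Lengths are in mm, angles in rad, forces in N, time in s.
With the tool pointing down it reaches from about 350 to 925 mm from the base axis. Payload 6.4 kg.
Tool frame: the origin (TCP) lies at the centre of the arm's flange, where the gripper is bolted on; the fingertips stand 199 mm ahead of it and the grasp point (between the pads) lies 180 mm ahead of it; z points along the fingers, y is the line along which they close (so a half turn about z gives the same grasp; the last joint's range is limited). The gripper opens to 94 mm and grips with 3 to 60 N. Pads are 16 mm wide; open, the fingers measure 119 mm over their backs; the gripper's body (75 mm by 177 mm) begins 78 mm behind the grasp point.
Start: joints at [1.13, 0.245, 1.558, -0, 1.339, -0.174], TCP at [171.367, 627.016, 404.655] pointing down, gripper open.
Joint ranges: [-3.13, 3.13], [-1.02, 2.26], [0.13, 2.54], [-0.95, 4.09], [0.21, 2.88], [-2.74, 2.74]. Speed limits (rad/s): [2.57, 2.57, 3.14, 3.14, 3.14, 3.14].

## Interface

Orientations are given as a unit quaternion [x, y, z, w].
In Python, from workcell import get_state, read_camera, close_job gives the robot as it stands. The module is installed in compiled form; this text tells all that it offers.
- The arm moves only by the tool step_arm, never from a script. Its argument "rows" is a list that holds one entry, the list of rows, each a list of 4 numbers: the shift along the tool's x, y, z as a fraction of full scale, then the turn about the tool's z as a fraction of full scale. In form: [[[x, y, z, spin], ...]]. A call has 1 to 8 rows; each row shifts and turns the commanded pose from where the row before left it, along the tool's axes as they then stand; what a row does not reach is not made up. Full scale, the value 1, is 0.03 m for a shift and 0.08 rad for a turn. A row lasts 1/10 s, in which the tool goes at most 50 mm and 8.59 degrees, less where a joint would pass 70% of its speed; a pose out of reach is approached as far as the arm can. A call with a number of a shift or a turn outside -1 to 1 is refused whole. A call with a gripper value outside its range is refused whole. "claw" is the gripper command: -1 is shut, 1 is fully open, values between are in proportion, set as the call begins (left out, the last holds). The fingers move at their own pace and stop on an object; "squeeze" is the grip in N (left out, the last holds). Time passes only in rows, so rows that do not move let the fingers close. It gives the time, the measured TCP pose, the force, the opening and the grip force at its end, in the units of the state.
- get_state(): the state, without advancing time (a new reading comes with each control period).
- read_camera(name): name is "side" or "top" or "wrist"; returns a dict with "frame" (400x640x3 uint8, red, green, blue), "fx", "fy", "cx", "cy" (pixels), "k1" (the pictures are not rectified: a ray, as slopes to the right and down, at radius r is drawn at 1 + k1 r^2 times it, then the intrinsics apply), "rvec" (rotation vector, rad) and "tvec" (3), from world to camera coordinates, as OpenCV has them. Camera axes: x right, y down, z forward; pixel columns grow to the right and rows downward; lengths in mm; the calibration is good to about 2 mm. A picture is of the moment at which its call begins. There is no depth.
- close_job(): hands the job in; it is judged then, once.
The state is a dict: "time": time; "q": joint angles; "joint_velocities": joint speeds; "joint_torque": joint torques, N m; "tcp_pos": TCP position; "tool_rot": TCP orientation; "wrist_force": force on the tool from outside, world axes, zero at the start; "wrist_torque": the same for the moment, N m; "opening": finger opening in mm; "grip_force": force on a finger pad.
Only numpy, scipy, OpenCV 4.12 (cv2) and the standard library are available. Lean on these libraries where they do the work, as an engineer would, in place of code of your own. Each camera call takes 0.05 s, during which the arm holds its last target. There are 200 camera calls.

## Working session

There is one attempt and no reset: what is moved stays moved. The work goes in short steps, Python scripts to look and compute and a tool call to move; the robot and the scene stay as the last step left them, time stands still between calls to the robot, and variables do not carry over. Pictures are saved under pics/ and viewed, at most 10 in all, crops included, and the job is handed in when it is done.

Besides the shell and the picture viewer there is one more tool, called after "Emit:" as a command line: name --argument value ..., lists and objects as JSON in quotes. step_arm: Moves the arm, as the interface text tells. Shift numbers are shares of 0.03 m and turn numbers shares of 0.08 rad, none past 1 either way. Its arguments: {"type":"object","properties":{"rows":{"type":"array"},"claw":{"type":"number"},"squeeze":{"type":"number"}},"required":["rows"]}

```bash
mkdir -p pics; cat > h.py <<'E'
import numpy as np, cv2, pickle
from workcell import get_state, read_camera
def grab(n,tag):
    c=read_camera(n); pickle.dump(c,open(f'{tag}.pkl','wb')); cv2.imwrite(f'pics/{tag}.png',c['frame'][:,:,::-1]); return c
def load(t): return pickle.load(open(f'{t}.pkl','rb'))
def K(c): return np.array([[c['fx'],0,c['cx']],[0,c['fy'],c['cy']],[0,0,1.]]),np.array([c['k1'],0,0,0,0.])
def proj(c,P):
    k,d=K(c); return cv2.projectPoints(np.array(P,float).reshape(-1,1,3),np.array(c['rvec'],float),np.array(c['tvec'],float),k,d)[0].reshape(-1,2)
def ray(c,uv):
    k,d=K(c); p=cv2.undistortPoints(np.array(uv,float).reshape(-1,1,2),k,d).reshape(-1,2)
    R=cv2.Rodrigues(np.array(c['rvec'],float))[0]; t=np.array(c['tvec'],float).ravel()
    D=np.c_[p,np.ones(len(p))]@R; return -R.T@t, D/np.linalg.norm(D,axis=1)[:,None]
def onz(c,uv,z):
    o,D=ray(c,uv); return o+D*((np.array(z)-o[2])/D[:,2])[:,None]
def tri(obs): # [(cam,uv)]
    A=np.zeros((3,3));b=np.zeros(3);L=[]
    for c,uv in obs:
        o,d=ray(c,[uv]);M=np.eye(3)-np.outer(d[0],d[0]);A+=M;b+=M@o;L.append((M,o))
    x=np.linalg.solve(A,b); return x,[np.linalg.norm(M@(x-o)).round(1) for M,o in L]
E
python3 - <<'E'
from h import *
s=get_state(); print(s)
ims=[]
for n in('top','side','wrist'):
    c=grab(n,n+'0'); o,D=ray(c,[[320,200]]); print(n,o.round(),D.round(2))
E
```

```text
{'time': 0.0, 'q': array([ 1.12991541e+00,  2.45785445e-01,  1.55898318e+00,  1.02538597e-05,
        1.33873195e+00, -1.74086106e-01]), 'joint_velocities': array([ 9.86642068e-05,  2.18715805e-04,  1.72095926e-03, -1.60303913e-03,
       -1.03494370e-03, -6.16889341e-04]), 'joint_torque': array([-1.64153123e-03, -4.15813279e+01, -3.14603841e+01,  6.84296689e-02,
        3.28686205e-02, -1.40858006e-04]), 'tcp_pos': array([171.25416564, 626.80155123, 403.57990297]), 'tool_rot': array([ 1.33003237e-01,  9.91115144e-01, -9.07710978e-04, -2.93482031e-04]), 'wrist_force': array([ 0.99208243, -0.39057833, -0.14495215]), 'wrist_torque': array([0.01647441, 0.00307826, 0.04463972]), 'grip_force': 0.0, 'opening': 93.6101435939309}
top [ 320.   -8. 1226.] [[ 0.2   0.01 -0.98]]
side [ 218. 1100.  893.] [[ 0.24 -0.77 -0.59]]
wrist [ 90. 648. 384.] [[ 0.28 -0.05 -0.96]]
```

View pics/top0.png

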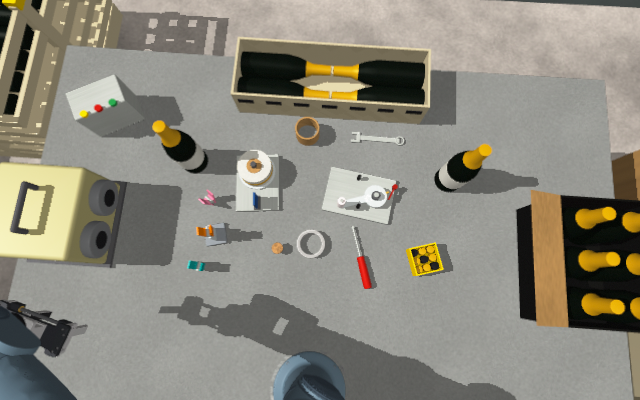

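View pics/side0.png

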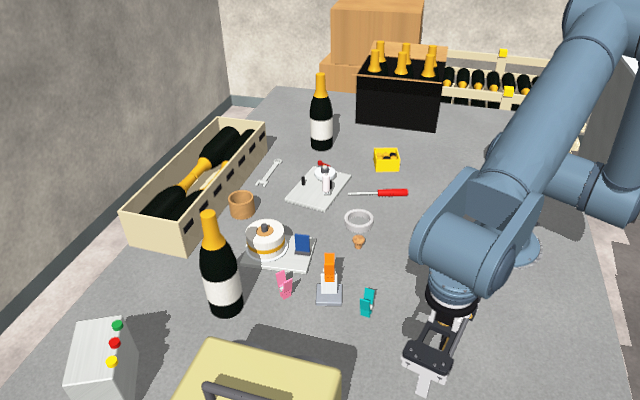

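The top view shows three peg-shaped things: pink at (207,197), orange at (206,232) and teal at (196,266). In the side view they are pink (285,284), orange (329,270) and teal (368,302). Only the orange one sits on an aluminium plate with a grey foot, which fits the description. The blue tab is at top (255,200) / side (302,244), and the roller is near top (342,202) or (376,196). I'll confirm with one enlarged crop.

```bash
python3 - <<'E'
from h import *
t=load('top0')['frame'];s=load('side0')['frame']
a=cv2.resize(t[150:280,185:285],None,fx=4,fy=4,interpolation=2)[:, :400]   # 400x520
b=cv2.resize(s[215:315,255:355],None,fx=4,fy=4,interpolation=2)  #400x400
b=cv2.copyMakeBorder(b,0,120,0,0,0)
cv2.imwrite('pics/crop1.png',np.hstack([a,b])[:,:,::-1])
a=cv2.resize(t[160:230,315:405],None,fx=4.4,fy=4.4,interpolation=2)
b=cv2.resize(s[150:220,275:365],None,fx=4.4,fy=4.4,interpolation=2)
cv2.imwrite('pics/crop2.png',np.hstack([a,b])[:,:,::-1])
E
```

```text
(no output)
```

View pics/crop1.png

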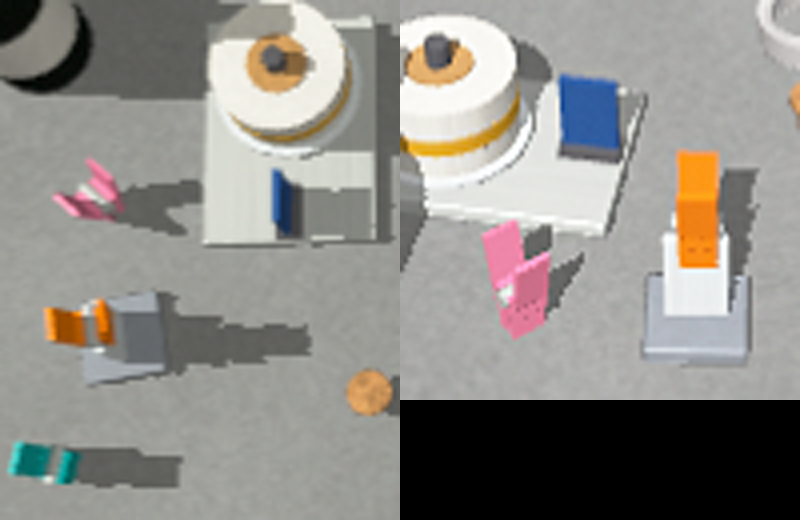

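View pics/crop2.png

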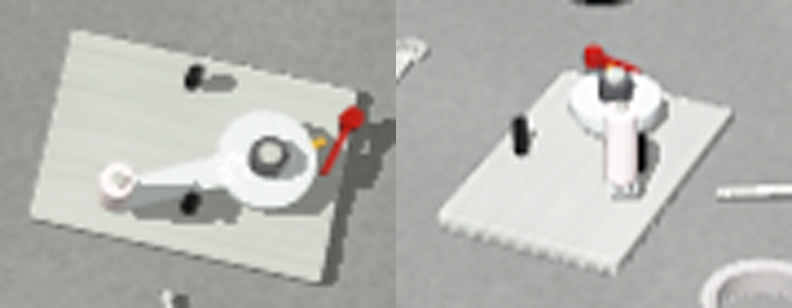

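The crops confirm it. The orange clamp at top (209,232) straddles the aluminium plate on the grey foot, while the pink and teal ones stand loose. The blue tab's top edge is near top (255,200). The tensioner's roller is at top (342,202) and its pivot at (376,195).

```bash
python3 - <<'E'
from h import *
t=load('top0');s=load('side0')
T=lambda x,y:(185+x/4-.4,150+y/4-.4); S=lambda x,y:(255+(x-400)/4-.4,215+y/4-.4)
T2=lambda x,y:(315+x/4.4-.4,160+y/4.4-.4); S2=lambda x,y:(275+(x-396)/4.4-.4,150+y/4.4-.4)
p=lambda n,P:print(n,np.round(P,1).tolist())
p('foot',onz(t,[T(155,292),T(165,372),T(88,383)],[14]*3)); 
p('footside',onz(s,[S(645,352),S(748,355),S(750,278),S(648,275)],[14,14,14,14]))
B=onz(t,[T(208,22),T(375,15),T(377,240),T(203,243)],[14]*4);p('reel',B)
p('reelside',onz(s,[S(645,95),S(605,230)],[14]*2))
p('tabtop far/near top',onz(t,[T(275,170),T(278,233)],[80]*2))
p('tabtop side',onz(s,[S(560,75),S(620,82)],[80]*2))
for n,a,b in(('tabfar',T(276,170),S(560,75)),('tabnear',T(276,232),S(620,82))): p(n,tri([(t,a),(s,b)])[0]); print(tri([(t,a),(s,b)])[1])
p('unit',onz(t,[T2(75,30),T2(358,92),T2(322,280),T2(32,215)],[14]*4))
p('unitside',onz(s,[S2(735,112),S2(615,272),S2(440,220)],[14]*3))
p('roller top',onz(t,[T2(118,180)],[104])); p('roller side',onz(s,[S2(621,112)],[104]))
p('rollertri',tri([(t,T2(118,180)),(s,S2(621,112))])[0])
p('pivot',onz(t,[T2(270,153)],[75]))
p('clamp paddle tops: top',onz(t,[T(47,325),T(100,318)],[135]*2))
p('clamp side near paddle top corners',onz(s,[S(677,153),S(718,153)],[135]*2))
E
```

```text
foot [[473.7, 309.4, 14.0], [410.8, 293.6, 14.0], [397.8, 353.0, 14.0]]
footside [[460.0, 377.1, 14.0], [397.5, 362.5, 14.0], [412.3, 299.2, 14.0], [477.0, 314.1, 14.0]]
reel [[701.8, 293.6, 14.0], [718.1, 155.8, 14.0], [528.8, 136.2, 14.0], [516.1, 275.8, 14.0]]
reelside [[530.4, 144.4, 14.0], [516.6, 282.6, 14.0]]
tabtop far/near top [[566.2, 211.8, 80.0], [517.3, 204.2, 80.0]]
tabtop side [[569.2, 211.5, 80.0], [527.3, 207.8, 80.0]]
tabfar [567.8, 211.4, 79.8]
[np.float64(1.5), np.float64(1.5)]
tabnear [522.8, 206.9, 79.0]
[np.float64(4.7), np.float64(4.7)]
unit [[686.0, -24.2, 14.0], [653.3, -237.8, 14.0], [510.0, -216.1, 14.0], [542.6, -2.0, 14.0]]
unitside [[506.4, -209.5, 14.0], [541.7, 14.9, 14.0], [684.4, -11.9, 14.0]]
roller top [[554.6, -59.3, 104.0]]
roller side [[555.8, -54.7, 104.0]]
rollertri [556.2, -59.4, 100.7]
pivot [[587.8, -166.0, 75.0]]
clamp paddle tops: top [[429.0, 351.7, 135.0], [436.8, 314.6, 135.0]]
clamp side near paddle top corners [[453.3, 321.7, 135.0], [429.4, 315.2, 135.0]]
```

Emit:
step_arm --rows '[[[0,0,0,-0.78],[0,0,0,-0.78],[0,0,0,-0.78],[0,0,0,-0.78],[0,0,0,-0.78],[0,0,0,-0.78],[0,0,0,-0.78],[0,0,0,-0.78]]]' --claw 1

```text
time: 0.95
tcp_pos: [171.3, 626.9, 404.2]
tool_rot: [-0.117, 0.993, -0.0, -0.0]
wrist_force: [-1.2, 0.3, -0.2]
opening: 93.9
grip_force: 0.0
```

Emit:
step_arm --rows '[[[-0.5,-0.95,0,0],[-0.5,-0.95,0,0],[-0.5,-0.95,0,0],[-0.5,-0.95,0,0],[-0.5,-0.95,0,0],[-0.5,-0.95,0,0]]]'

```text
time: 1.55
tcp_pos: [298.9, 480.2, 404.4]
tool_rot: [-0.116, 0.993, -0.0, -0.0]
wrist_force: [-0.8, 0.6, -0.6]
opening: 93.9
grip_force: 0.0
```

Emit:
step_arm --rows '[[[-0.55,-0.97,0,0],[-0.55,-0.97,0,0],[-0.55,-0.97,0,0],[-0.55,-0.97,0,0],[-0.55,-0.97,0,0],[-0.55,-0.97,0,0],[0,0,0,0],[0,0,0,0]]]'

```text
time: 2.35
tcp_pos: [435.1, 333.9, 404.4]
tool_rot: [-0.115, 0.993, 0.0, -0.0]
wrist_force: [-0.1, 0.6, -0.2]
opening: 94.1
grip_force: 0.0
```

```bash
python3 - <<'E'
from h import *
from scipy.spatial.transform import Rotation as R
s=get_state(); print(s['time'],s['tcp_pos'],R.from_quat(s['tool_rot']).as_matrix().round(3).tolist(),s['wrist_force'])
c=grab('wrist','w1'); o,D=ray(c,[[320,200]]); print(o,D)
b=onz(load('side0'),[(225,316),(321,150)],[0,0]); print(b)
print(onz(load('top0'),[(203,168)],[0]))
print(proj(c,[[546,208.5,80],[437,335,80]]))
E
```

```text
2.35 [435.05272263 333.88889603 404.36667277] [[-0.973, -0.229, -0.001], [-0.229, 0.973, 0.0], [0.001, 0.0, -1.0]] [-0.06313665  0.59878169 -0.16043411]
[352.68843318 313.89404013 384.77813547] [[ 0.27207194  0.08812999 -0.95823273]]
[[ 668.44445665  468.75104963    0.        ]
 [ 666.57801748 -373.02812524    0.        ]]
[[653.1659596  403.35726403   0.        ]]
[[170.75445892 267.44281044]
 [313.5236233  196.2328955 ]]
```

View pics/w1.png

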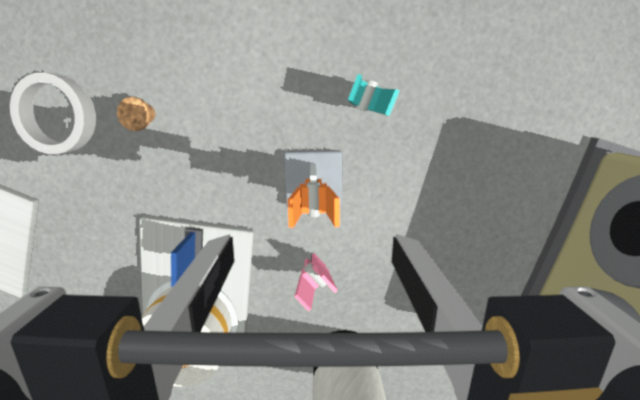

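The wrist view shows the orange clamp centred at (315,197). Its pin is vertical in the image from (315,180) to (315,214), and its paddles are symmetric, so it lines up with the gripper. The pink clamp is at (315,280), and the blue tab's top edge is near (186,255).

```bash
python3 - <<'E'
from h import *
c=load('w1');t=load('top0');s=load('side0')
print(onz(c,[(315,180),(315,214),(314.5,197)],[94]*3).round(1))
print(tri([(c,(314.5,197)),(t,(209.5,232.5))]))
print('paddle outer ends',onz(c,[(289,226),(340,226),(289,205),(340,205)],[135]*4).round(1), 'pink',onz(c,[(315,280)],[60]))
print('tab',onz(c,[(196,232),(177,285)],[80]*2), tri([(c,(192,232)),(s,(302-7.5,233.5))]))
E
```

```text
[[418.  331.8  94. ]
 [449.5 339.3  94. ]
 [433.6 335.1  94. ]]
(array([435.96952266, 334.11027698,  74.33212207]), [np.float64(3.8), np.float64(3.8)])
paddle outer ends [[450.6 317.7 135. ]
 [441.1 357.8 135. ]
 [433.3 314.  135. ]
 [424.  353.2 135. ]] pink [[535.97229371 360.32719076  60.        ]]
tab [[500.12756385 229.49381443  80.        ]
 [565.2239115  217.11853798  80.        ]] (array([541.08168095, 216.15573422,  67.99749937]), [np.float64(30.8), np.float64(30.8)])
```

Emit:
step_arm --rows '[[[0,0.05,0.7,0],[0,0,0.7,0],[0,0,0.7,0],[0,0,0.7,0],[0,0,0.6,0],[0,0,0,0],[0,0,0,0]]]'

```text
time: 3.1
tcp_pos: [434.0, 336.4, 302.9]
tool_rot: [-0.117, 0.993, 0.0, -0.0]
wrist_force: [0.0, -0.4, 0.5]
opening: 94.3
grip_force: 0.0
```

Emit:
step_arm --rows '[[[0,0,0,0],[0,0,0,0],[0,0,0,0],[0,0,0,0],[0,0,0,0],[0,0,0,0],[0,0,0,0],[0,0,0,0]]]' --claw -1 --squeeze 30

```text
time: 3.9
tcp_pos: [434.5, 335.6, 302.6]
tool_rot: [-0.116, 0.993, -0.0, -0.0]
wrist_force: [-0.0, -0.7, -0.4]
opening: 33.7
grip_force: 8.2
```

Emit:
step_arm --rows '[[[0,0,0,0],[0,0,0,0],[0,0,0,0],[0,0,0,0]]]'

```text
time: 4.3
tcp_pos: [434.5, 335.7, 302.6]
tool_rot: [-0.116, 0.993, -0.0, -0.0]
wrist_force: [0.2, -0.0, -1.3]
opening: 27.7
grip_force: 29.8
```

Emit:
step_arm --rows '[[[0,0,-0.4,0],[0,0,-0.5,0],[0,0,-0.5,0],[0,0,-0.5,0],[0,0,-0.5,0],[0,0,0,0]]]'

```text
time: 4.9
tcp_pos: [435.1, 336.0, 378.1]
tool_rot: [-0.116, 0.993, 0.001, 0.003]
wrist_force: [-0.1, -0.4, -0.9]
opening: 27.6
grip_force: 29.8
```

```bash
python3 - <<'E'
from h import *
from scipy.spatial.transform import Rotation as R
s=get_state(); print(s['tcp_pos'],s['opening'],s['grip_force'],s['wrist_force'])
M=R.from_quat(s['tool_rot']).as_matrix(); a=np.arctan2(-M[0,1],M[1,1]); print('yaw',a,'spin units',(a-.1)/.08)
d=np.array([545.5,208.5,s['tcp_pos'][2]])-s['tcp_pos']
for y in(a,.1): print(d, 'x',-(np.cos(y)*d[0]+np.sin(y)*d[1])/30,'y',(-np.sin(y)*d[0]+np.cos(y)*d[1])/30)
E
```

```text
[435.14547863 336.03653506 378.12002761] 27.63030395829498 29.824030995368958 [-0.07970276 -0.35160652 -0.85565769]
yaw 0.23251503104232588 spin units 1.6564378880290733
[ 110.35452137 -127.53653506    0.        ] x -2.5999064146727004 y -4.984434229917855
[ 110.35452137 -127.53653506    0.        ] x -3.235693345800773 y -4.597215084088807
```

Emit:
step_arm --rows '[[[0,0,0,0.83],[0,0,0,0.83],[-0.5,-0.3,0,0],[-0.7,-0.4,0,0],[-0.8,-0.4,0,0],[-0.8,-0.4,0,0],[-0.8,-0.4,0,0],[-0.6,-0.4,0,0]]]'

```text
time: 5.7
tcp_pos: [568.9, 278.2, 374.1]
tool_rot: [-0.05, 0.999, -0.0, -0.0]
wrist_force: [-0.0, 0.5, 0.1]
opening: 27.5
grip_force: 29.8
```

Emit:
step_arm --rows '[[[0,0,0,0],[0,0,0,0]]]'

```text
time: 5.9
tcp_pos: [567.3, 278.9, 374.0]
tool_rot: [-0.05, 0.999, -0.0, -0.001]
wrist_force: [-0.0, -0.3, -0.6]
opening: 27.6
grip_force: 29.8
```

```bash
python3 - <<'E'
from h import *
s=get_state(); print(s['tcp_pos'],s['tool_rot'],s['opening'],s['grip_force'])
c=grab('wrist','w2')
print(proj(c,[[545.5,208.5,80],[525.6,206.5,80],[565.4,210.5,80]]))
E
```

```text
[567.26197368 278.90720208 373.98901824] [-4.96359347e-02  9.98767183e-01 -5.22674741e-05 -6.20625078e-04] 27.568611195434105 29.82396572828293
[[232.99308072 171.01205793]
 [231.47050831 147.35287732]
 [234.50856899 193.78737396]]
```

View pics/w2.png

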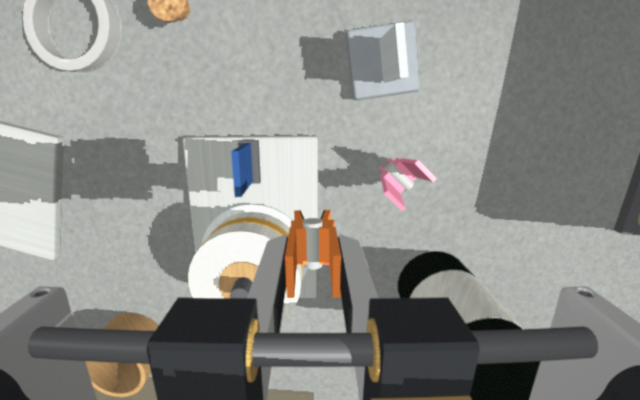

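The wrist view shows the clamp held fully open, with its pin near (315,245) and upright. The tab's top-left edge runs from about (233,148) to (237,195), and its face falls away to the right as far as x=251. I'll get the edge values from pixel rows.

```bash
python3 - <<'E'
from h import *
c=load('w2'); f=c['frame']
for v in(150,160,170,180,188): print(v,[(u,*f[v,u].tolist()) for u in range(229,254,1)] if v==170 else [int(f[v,u,2])-int(f[v,u,0]) for u in range(228,262)])
print([ (v,f[v,237].tolist()) for v in list(range(140,152))+list(range(188,199))])
p=onz(c,[(315,225),(315,268)],[168]*2); print(p)
E
```

```text
150 [-2, -1, 4, 16, 29, 47, 65, 74, 76, 77, 73, 74, 81, 84, 86, 86, 86, 87, 87, 88, 87, 86, 70, 30, 8, 1, 1, 1, 2, 1, 2, -1, -1, -2]
160 [-2, -2, 5, 34, 80, 111, 117, 117, 117, 114, 106, 96, 88, 86, 86, 87, 88, 87, 88, 87, 87, 86, 82, 54, 21, 6, 2, 3, 3, 2, 1, -1, -2, -2]
170 [(229, 151, 156, 149), (230, 152, 156, 150), (231, 145, 151, 154), (232, 117, 135, 167), (233, 82, 119, 179), (234, 66, 112, 183), (235, 66, 112, 184), (236, 66, 111, 183), (237, 67, 112, 184), (238, 64, 109, 179), (239, 59, 101, 164), (240, 52, 89, 146), (241, 51, 86, 139), (242, 52, 85, 139), (243, 51, 85, 138), (244, 51, 84, 138), (245, 52, 86, 138), (246, 50, 84, 137), (247, 50, 84, 137), (248, 50, 85, 137), (249, 50, 85, 138), (250, 51, 86, 138), (251, 63, 90, 136), (252, 93, 106, 129), (253, 111, 115, 123)]
180 [-2, -2, -2, 0, 8, 48, 95, 116, 118, 117, 118, 114, 101, 91, 87, 88, 83, 74, 79, 86, 88, 90, 87, 83, 57, 22, 5, 2, 2, 3, 3, 1, -1, -2]
188 [-1, -2, -1, -2, 0, 13, 34, 60, 71, 71, 71, 70, 61, 50, 44, 43, 43, 40, 34, 31, 15, 2, -1, -1, -2, -2, -1, -2, -1, -1, -2, -1, -2, -2]
[(140, [165, 169, 163]), (141, [142, 145, 141]), (142, [139, 142, 138]), (143, [132, 136, 132]), (144, [131, 135, 131]), (145, [134, 137, 133]), (146, [130, 135, 133]), (147, [108, 115, 122]), (148, [65, 80, 100]), (149, [38, 61, 95]), (150, [41, 71, 118]), (151, [55, 95, 156]), (188, [42, 69, 113]), (189, [40, 69, 112]), (190, [43, 70, 113]), (191, [39, 68, 112]), (192, [43, 70, 113]), (193, [42, 69, 113]), (194, [41, 70, 113]), (195, [54, 79, 119]), (196, [105, 121, 145]), (197, [184, 193, 197]), (198, [228, 233, 229])]
[[553.60947069 278.47395814 168.        ]
 [582.2909076  281.45552297 168.        ]]
```

```bash
python3 - <<'E'
from h import *
c=load('w2'); s=get_state()
p=onz(c,[(235.95,172),(234.1,150),(237.8,190)],[80]*3); print(p)
q=p[2]-p[1]; print('yaw',np.arctan2(q[1],q[0]))
pin=np.array([568,280.,0]); d=p[0]-pin; y=.1
print(d,'x',-(np.cos(y)*d[0]+np.sin(y)*d[1])/30,'y',(-np.sin(y)*d[0]+np.cos(y)*d[1])/30)
E
```

```text
[[546.10454417 211.04030517  80.        ]
 [527.59123613 208.77342828  80.        ]
 [561.72902665 213.21844171  80.        ]]
yaw 0.12947954199774636
[-21.89545583 -68.95969483  80.        ] x 0.9556850566899129 y -2.2143095143558864
```

Emit:
step_arm --rows '[[[0.25,-0.5,0,0],[0.25,-0.6,0,0],[0.25,-0.6,0,0],[0.2,-0.5,0,0],[0,0,0,0],[0,0,0,0]]]'

```text
time: 6.55
tcp_pos: [544.8, 211.3, 374.9]
tool_rot: [-0.05, 0.999, 0.0, 0.0]
wrist_force: [0.2, -0.0, -1.8]
opening: 27.5
grip_force: 29.8
```

```bash
python3 - <<'E'
from h import *
s=get_state(); print(s['tcp_pos'],s['opening'],s['grip_force'])
c=grab('wrist','w3'); print(proj(c,[[546.1,211,80],[526.2,209,80]]), proj(c,[list(np.r_[s['tcp_pos'][:2],166])]))
cv2.imwrite('pics/w3c.png',cv2.resize(c['frame'][120:300,220:420],None,fx=3,fy=3,interpolation=2)[:,:,::-1])
E
```

```text
[544.79974    211.26698192 374.86788148] 27.495427162653574 29.824056029319763
[[312.53603994 204.0544769 ]
 [312.57060078 181.68644124]] [[313.26057291 243.34323598]]
```

View pics/w3c.png

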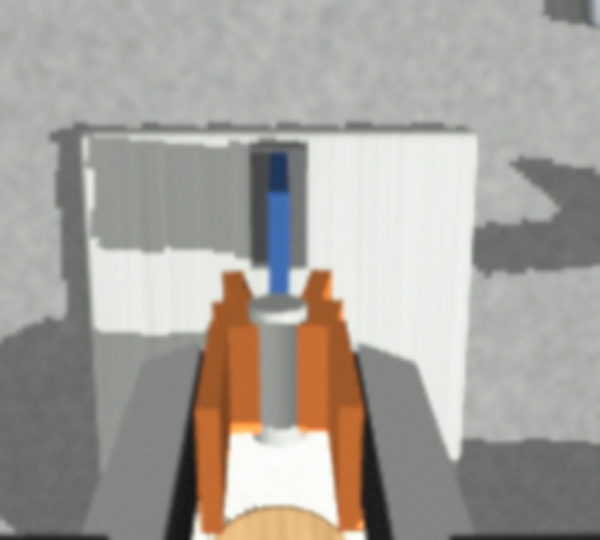

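The crop shows the tab's top edge at crop x≈280, midway between the open jaws (inner faces at about 245 and 312) and parallel to the pin. I'll descend now.

Emit:
step_arm --rows '[[[0,0,0.4,0],[0,0,0.5,0],[0,0,0.5,0],[0,0,0.4,0],[0,0,0.4,0],[0,0,0.25,0],[0,0,0,0],[0,0,0,0]]]'

```text
time: 7.4
tcp_pos: [545.2, 211.1, 301.4]
tool_rot: [-0.05, 0.999, 0.0, 0.0]
wrist_force: [-0.2, -0.6, 0.2]
opening: 27.4
grip_force: 29.8
```

Emit:
step_arm --rows '[[[0,0,0.08,0],[0,0,0,0]]]'

```text
time: 7.6
tcp_pos: [545.1, 211.1, 299.1]
tool_rot: [-0.05, 0.999, 0.0, 0.0]
wrist_force: [0.5, 0.3, -1.6]
opening: 27.5
grip_force: 29.8
```

Emit:
step_arm --rows '[[[0,0,0,0],[0,0,0,0],[0,0,0,0],[0,0,0,0],[0,0,0,0],[0,0,0,0],[0,0,0,0],[0,0,0,0]]]' --claw 0.9

```text
time: 8.4
tcp_pos: [545.0, 211.0, 298.8]
tool_rot: [-0.05, 0.999, -0.0, 0.0]
wrist_force: [-0.1, -0.6, 0.6]
opening: 87.7
grip_force: 0.0
```

Emit:
step_arm --rows '[[[0,0,-0.4,0],[0,0,-0.7,0],[0,0,-0.8,0],[0,0,-0.8,0],[0,0,-0.8,0],[0,0,0,0]]]'

```text
time: 9.0
tcp_pos: [545.8, 211.3, 408.8]
tool_rot: [-0.05, 0.999, 0.001, 0.004]
wrist_force: [-0.5, 0.8, 0.7]
opening: 89.2
grip_force: 0.0
```

```bash
python3 - <<'E'
from h import *
s=get_state(); print(s['tcp_pos'],s['opening'])
c=grab('wrist','w4'); sd=grab('side','side4'); print(proj(c,[[546.1,211,80],[546,211,94]]),proj(sd,[[546,211,94]]))
a=cv2.resize(c['frame'][120:300,220:420],(500,450)); b=cv2.resize(sd['frame'][190:290,250:350],(300,300)); b=cv2.copyMakeBorder(b,0,150,0,0,0)
cv2.imwrite('pics/chk4.png',np.hstack([a,b])[:,:,::-1])
E
```

```text
[545.76618417 211.27539661 408.78132704] 89.22128949553687
[[312.54981067 190.01776304]
 [312.574055   193.92550201]] [[302.49507398 230.75382499]]
```

View pics/chk4.png

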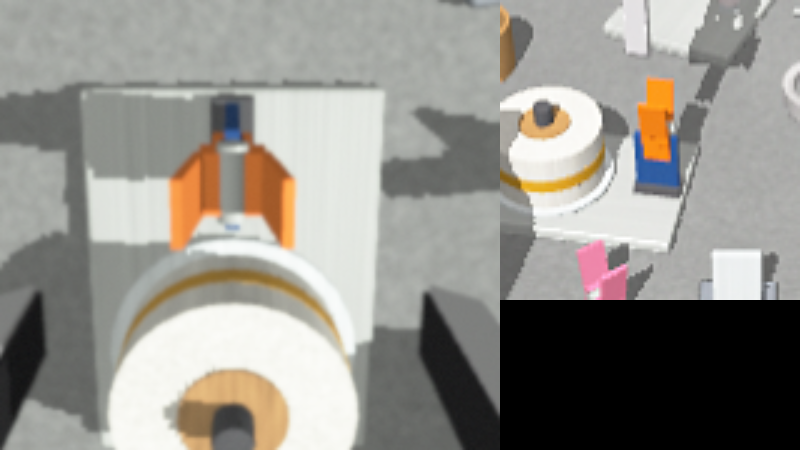

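The clamp is clipped and upright on the tab: pin at about (313,192) against a prediction of (312.6,193.9), and a second view from the side agrees. Next I'll turn the tool and carry it, shut, to just before the roller.

Emit:
step_arm --rows '[[[0,0,0,0.78],[0,0,0,0.78],[0,0,0,0.78],[0,0,0,0.78],[0,0,0,0.78],[0,0,0,0.78],[0,0,0,0.78],[0,0,0,0.78]]]' --claw -1

```text
time: 9.9
tcp_pos: [544.6, 210.9, 401.5]
tool_rot: [0.2, 0.98, -0.001, -0.002]
wrist_force: [-0.1, 0.0, -0.6]
opening: 28.4
grip_force: 0.0
```

Emit:
step_arm --rows '[[[-0.26,-0.87,0,0],[-0.26,-0.87,0,0],[-0.26,-0.87,0,0],[-0.26,-0.87,0,0],[-0.26,-0.87,0,0],[-0.26,-0.87,0,0],[-0.26,-0.87,0,0],[-0.26,-0.87,0,0]]]'

```text
time: 10.7
tcp_pos: [520.5, -6.5, 401.7]
tool_rot: [0.198, 0.98, 0.0, -0.002]
wrist_force: [0.3, 0.0, 0.1]
opening: 0.4
grip_force: 0.0
```

Emit:
step_arm --rows '[[[-0.26,-0.87,0,0],[-0.26,-0.87,0,0],[0,0,0,0],[0,0,0,0]]]'

```text
time: 11.1
tcp_pos: [515.0, -59.8, 402.3]
tool_rot: [0.199, 0.98, 0.0, -0.001]
wrist_force: [0.8, -0.5, -0.7]
opening: 0.8
grip_force: 0.0
```

```bash
python3 - <<'E'
from h import *
s=get_state(); print(s['tcp_pos'],s['tool_rot'],s['opening'])
c=grab('wrist','w5'); print(proj(c,[[554.5,-58,104],[588,-166,63]]))
cv2.imwrite('pics/w5m.png',c['frame'][:,:,::-1])
E
```

```text
[514.97942808 -59.7513375  402.29499037] [ 1.99028660e-01  9.79992733e-01  3.87744998e-04 -1.29858978e-03] 0.8295336673267606
[[332.0590652  239.5923341 ]
 [249.98716492 285.82703209]]
```

View pics/w5m.png

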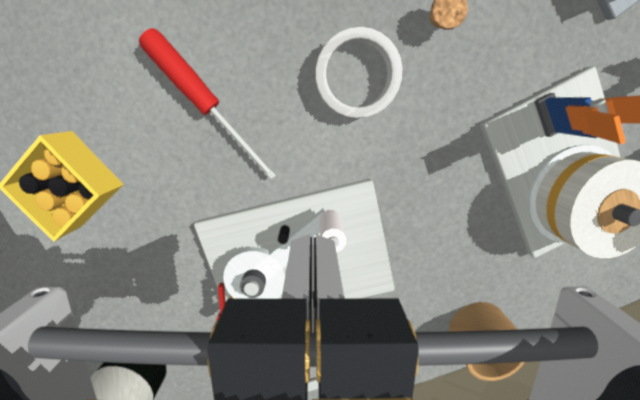

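The wrist view shows the roller top at (334,240), against a prediction of (332,240), with the pivot hub at (250,280). The way down in front of the roller is clear.

Emit:
step_arm --rows '[[[0.3,0.62,0,0],[0,0,0.8,0],[0,0,0.8,0],[0,0,0.8,0],[0,0,0.8,0],[0,0,0.8,0],[0,0,0.8,0],[0,0,0,0]]]'

```text
time: 11.95
tcp_pos: [512.7, -37.5, 256.1]
tool_rot: [0.198, 0.98, 0.0, -0.004]
wrist_force: [-0.7, -0.2, -0.6]
opening: 0.8
grip_force: 0.0
```

Emit:
step_arm --rows '[[[-0.2,0,0,0],[-0.2,0,0,0],[-0.2,0,0,0],[-0.2,0,0,0],[0,0,0,0]]]'

```text
time: 12.45
tcp_pos: [537.0, -48.7, 260.4]
tool_rot: [0.199, 0.98, 0.0, -0.0]
wrist_force: [-0.7, 0.4, 1.1]
opening: 0.3
grip_force: 0.7
```

```bash
python3 - <<'E'
import numpy as np
from workcell import get_state
y=-.4; n=np.array([np.cos(y),np.sin(y)]); tx=-n; ty=np.array([-np.sin(y),np.cos(y)])
p=get_state()['tcp_pos'][:2]
for a in(0,.2,.4,.6,.7,.8,.9,.95,1.0):
    t=.32-a; c=np.array([590,-166])+115*np.array([-np.sin(t),np.cos(t)])-20*n
    d=(c-p)/30; print(a,c.round(1),(d@tx).round(2),(d@ty).round(2)); p=c
E
```

```text
0 [535.4 -49. ] 0.04 -0.03
0.2 [557.8 -44. ] -0.62 0.44
0.4 [580.8 -43.6] -0.7 0.31
0.6 [603.4 -47.7] -0.75 0.17
0.7 [614.2 -51.4] -0.38 0.03
0.8 [624.7 -56.2] -0.38 -0.01
0.9 [634.6 -62. ] -0.38 -0.05
0.95 [639.3 -65.3] -0.19 -0.04
1.0 [643.9 -68.8] -0.19 -0.05
```

Emit:
step_arm --rows '[[[-0.31,0.22,0,0],[-0.31,0.22,0,0],[-0.35,0.15,0,0],[-0.35,0.15,0,0],[0,0,0,0]]]'

```text
time: 12.95
tcp_pos: [581.4, -42.2, 259.5]
tool_rot: [0.198, 0.98, 0.001, -0.003]
wrist_force: [-8.6, 5.7, 6.8]
opening: 0.5
grip_force: 4.7
```

Emit:
step_arm --rows '[[[-0.37,0.08,0,0],[-0.37,0.08,0,0],[-0.38,0.03,0,0],[-0.2,0,0,0],[0,0,0,0]]]'

```text
time: 13.45
tcp_pos: [619.6, -52.5, 259.0]
tool_rot: [0.198, 0.98, 0.001, -0.003]
wrist_force: [-9.3, 5.5, 6.2]
opening: 0.4
grip_force: 4.9
```

Emit:
step_arm --rows '[[[-0.2,-0.01,0,0],[-0.2,-0.02,0,0],[-0.15,-0.02,0,0],[0,0,0,0],[0,0,0,0]]]'

```text
time: 13.95
tcp_pos: [633.7, -60.1, 259.0]
tool_rot: [0.198, 0.98, 0.001, -0.004]
wrist_force: [-9.3, 6.1, 4.9]
opening: 0.4
grip_force: 5.3
```

Emit:
step_arm --rows '[[[-0.08,-0.01,0,0],[-0.08,-0.01,0,0],[0,0,0,0],[0,0,0,0]]]'

```text
time: 14.35
tcp_pos: [637.8, -62.5, 258.9]
tool_rot: [0.198, 0.98, 0.001, -0.004]
wrist_force: [-9.0, 5.4, 5.1]
opening: 0.1
grip_force: 5.4
```

Contact is steady at about 11 N and the stop hasn't been reached. I'll keep going in small steps until the force jumps.

Emit:
step_arm --rows '[[[-0.1,-0.01,0,0],[0,0,0,0],[0,0,0,0]]]'

```text
time: 14.65
tcp_pos: [640.4, -63.9, 258.9]
tool_rot: [0.198, 0.98, 0.001, -0.004]
wrist_force: [-9.1, 6.5, 4.9]
opening: 0.6
grip_force: 5.4
```

Emit:
step_arm --rows '[[[-0.1,-0.01,0,0],[0,0,0,0],[0,0,0,0]]]'

```text
time: 14.95
tcp_pos: [643.0, -65.4, 259.0]
tool_rot: [0.198, 0.98, 0.001, -0.004]
wrist_force: [-9.9, 6.1, 6.7]
opening: 0.6
grip_force: 5.6
```

Emit:
step_arm --rows '[[[-0.08,-0.01,0,0],[0,0,0,0],[0,0,0,0]]]'

```text
time: 15.25
tcp_pos: [644.3, -66.0, 258.8]
tool_rot: [0.198, 0.98, 0.001, -0.007]
wrist_force: [-16.3, 9.3, 9.7]
opening: 0.6
grip_force: 9.1
```

```bash
python3 - <<'E'
from h import *
s=get_state(); print(s['tcp_pos'],s['wrist_force'])
c=grab('side','side6'); t=grab('top','top6'); 
a=cv2.resize(c['frame'][140:280,250:370],(480,560),interpolation=2)
b=cv2.resize(t['frame'][130:250,320:400],(320,480),interpolation=2); b=cv2.copyMakeBorder(b,0,80,0,0,0)
cv2.imwrite('pics/chk6.png',np.hstack([a,b])[:,:,::-1])
E
```

```text
[644.30639931 -66.02964851 258.83121904] [-16.25995648   9.34273196   9.70233327]
```

View pics/chk6.png

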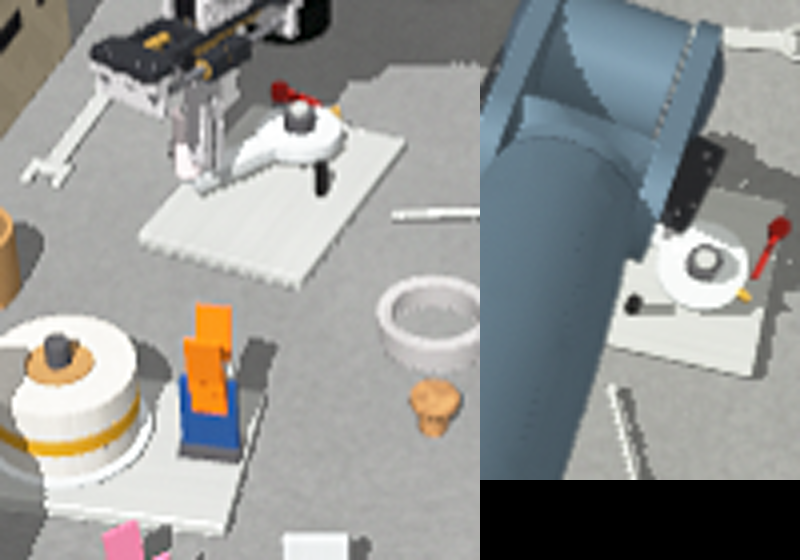

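The horizontal force jumped from 11 to 19 N with less travel, so the arm is on its stop. The picture shows the arm swung back against the far post, the fingers behind the roller at crop (195,150), and the clamp still on the tab.

Emit:
step_arm --rows '[[[-0.02,0,0,0],[0,0,0,0],[0,0,0,0],[0,0,0,0]]]'

```text
time: 15.75
tcp_pos: [644.6, -66.1, 258.8]
tool_rot: [0.198, 0.98, 0.002, -0.007]
wrist_force: [-17.9, 8.9, 12.8]
opening: 0.5
grip_force: 10.0
```

```bash
python3 -c "
from workcell import *
s=get_state();print(s['tcp_pos'],s['wrist_force']);print(close_job())"
```

```text
[644.62178104 -66.13244869 258.80885028] [-17.86440019   8.89178134  12.80299556]
the job is handed in; nothing more can be done
None
```

The job is handed in, with no verdict returned: the orange clamp is clipped on the blue tab and released, and the closed fingers hold the tensioner arm at its stop with about 20 N on the roller.

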